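Hang the missing test weight back on its rack and shut the keeper

ROBOT

A 7-joint arm with a two-finger parallel gripper is mounted at the origin on a cart in front of the work surface, level with it; the furniture and walls round the work are solid. World frame = base frame: x ahead of the robot, y to its left, z up, the work surface at z = 0. Lengths are in m, angles in rad, forces in N, time in s.
With the tool pointing down it reaches from about 0.4 to 0.875 m from the base axis. Payload 19.3 kg.
Tool frame: the origin (TCP) lies between the finger pads; the fingertips stand 17 mm ahead of it and the grasp point (between the pads) lies 2 mm behind it; z points along the fingers, y is the direction in which the jaws open and shut (so a half turn about z gives the same grasp; the last joint's range is limited). The gripper opens to 85 mm and grips with 20 to 120 N. Pads are 22 mm wide; open, the fingers measure 114 mm over their backs; the gripper's body (76 mm by 85 mm) begins 54 mm behind the grasp point. The pads swing forward as they close: fully open they stand 13 mm farther back than shut.
Start: joints at [1.225, 0.521, -0.036, 1.599, 0.021, 1.021, -0.113], TCP at [0.17, -0.601, 0.248] pointing down, gripper open.
Joint ranges: [-2.91, 2.91], [-0.3, 2.13], [-1.5, 1.42], [0.17, 2.43], [-1.26, 4.41], [0.16, 1.93], [-2.52, 2.52]. Speed limits (rad/s): [1.89, 1.89, 2.39, 2.39, 3.01, 3.01, 3.01].

INTERFACE

Orientations are given as a unit quaternion [x, y, z, w].
In Python, from workcell import bot, effector, grab_frame, camera_model, finish_job, finder gives the robot as it stands. Calls block until the motion is done:
- bot.move_ptp(position, orientation): joint-space move of the TCP to a pose.
- bot.move_straight(position, rotation=None, feed=0.15, threshold=None): straight line of the TCP; rotation=None keeps the orientation; feed is the mean speed in m/s. With threshold (N) it stops when the force on the tool has changed by that much, and returns True; else False.
- bot.set_joints(angles): joint-space move.
- effector.gripper_to(opening, grip_force=None): finger opening in m; grip_force is the grip in N (None keeps the last); returns when the fingers have stopped.
- bot.pause(seconds).
- bot.ik(position, orientation): joint angles nearest the present ones, or None.
- bot.observe(): the state.
- grab_frame(name): name is "side" or "top" or "wrist"; returns the picture (480x640x3 uint8, red, green, blue); there is no depth.
- camera_model(name): a dict with "vertical_fov" (degrees; the focal length in pixels is half the picture's height over the tangent of half this angle, whatever the lens; pixels are square), "cx", "cy" (the principal point, pixels), "dist_coeffs" ([k1, k2, p1, p2, k3] as OpenCV has them; the pictures are not rectified), "rvec" (rotation vector, rad) and "tvec" (3), from world to camera coordinates, as OpenCV has them. Camera axes: x right, y down, z forward; pixel columns grow to the right and rows downward; lengths in m; the calibration is good to about 2 mm. A picture is of the moment at which its call begins: read the wrist's pose just before it. camera_model takes no time and is no camera call; for the wrist camera it gives the pose at the moment of the call.
A pose or a line that the arm cannot do raises bot.Unreachable and nothing moves.
- finish_job(): hands the job in, once; it reports no verdict.
Trained networks look in the newest picture that a camera, given by its name, has taken for a name from the list of things; names that differ only in an ending like _2 or _b are one class to them, and where a whole thing is asked for, a point or a joint stands for the part that bears it (a point fixed in the world has none). Each returns a list of dicts, best first, with "confidence" (0 to 1); they miss things now and then, are a little off and sometimes report something else, mostly with a low value. They report only what shows in the picture. A call takes as long as a camera call. They do not tell look-alikes from the thing itself.
- finder.silhouettes(label, camera): "mask" (480x640 bool, what is visible of it) and "rect" ([left, top, width, height] in pixels, round what is visible of it).
The state is a dict: "clock": time; "joints": joint angles; "dq": joint speeds; "tau": joint torques, N m; "position": TCP position; "tcp_rot": TCP orientation; "force": force on the tool from outside, world axes, zero at the start; "ft_torque": the same for the moment, N m; "width": finger opening in m.
Only numpy, scipy, OpenCV 4.12 (cv2) and the standard library are available. Lean on these libraries where they do the work, as an engineer would, in place of code of your own. Each camera call takes 0.05 s, during which the arm holds its last target.

TASK

Put the hooked weight that stands on the table back in the empty middle place of the weight rack: swing the keeper bail fully back, lower the weight between its hanging neighbours and hook it over the rail so that it sits down in its notch, without knocking the others out of their places or dropping it onto the rail. Then swing the keeper bail fully shut over the hooks again. Leave the other things on the table where they are.

Things in the scene. Friction and masses are not known exactly. Their poses are not given: they have to be found in the camera images.
- loose_weight: hooked weight on the table: steel disc, diameter 40, height 25 mm, about 0.3 kg, with a hook of dark strip 5 mm thick, 12 mm wide (own y); 82 mm high in all. Hook: two legs joined by a crown with bevelled corners, 32 mm over the legs' outsides (own x): take it there from above, 10 to 15 mm below the top. Origin: centre of the disc's underside, z up.
- loose_weight_hook (a point): on the weight's axis at the underside of the hook's crown, 77 mm above the weight's underside; weight's axes. The full leg is at own x -16 to -11 mm; the short one (tip), at x +11 to +16, ends 18 mm below this point. Under the tip is the mouth, open to own +x, 30 mm high, down to a 4 mm foot strip on the disc. Rests on the notch floor when hung.
- rack: fixed grey rack; origin under its middle on the table, y along the rail, x to the back. Base 110 x 320 x 8 mm; uprights at y +-140 mm, 30 mm deep, 156 high. Steel rail 12 mm thick (x), underside 143 mm up, five notches at y -100, -50, 0, 50, 100 mm: floors 150 mm up and 20 mm wide, sloping teeth between them 6 mm higher. Only the middle notch is empty.
- free_place (a point): middle of the floor of the empty notch, 150 mm above the rack's origin; rack's axes: x to the back, y along the rail. The hanging neighbours on both sides leave a gap about 60 mm wide for the 40 mm weight.
- bail (a joint): hinge (rad) of the keeper bail: 8 mm rod along y on two arms outside the uprights, 50 mm from the hinge axis, which runs along the rack's y, 114 mm up at rack x 0. 0 = shut: rod straight above the rail, 5 mm over seated hooks, so that nothing can be hung or lifted off. Grows as the rod swings to the back; 1.75 = fully open, behind the rail. Stiff (0.1 N m), stays where left.
- bail_grip (a point): middle of the bail's black round grip, diameter 14, length 50 mm along the rack's y, at rack y +179 mm (left end), 82 mm from the hinge axis: at rack x = 82 sin(angle), height 114 + 82 cos(angle) mm. Can be pinched from above, fingers closing along the rack's x, and led along its arc with the tool kept pointing down.
- hung_weight_1: hung weight like the loose one, same 40 mm diameter and same hook (mouth to the rack's back), disc 15 mm high, about 0.2 kg; hangs in one of the four taken notches, which one varies. Origin: centre of the disc's underside.
- hung_weight_1_hook (a point): underside of the crown of hung weight 1's hook, on its axis.
- hung_weight_2: hung weight like the loose one, same 40 mm diameter and same hook (mouth to the rack's back), disc 35 mm high, about 0.4 kg; hangs in one of the four taken notches, which one varies. Origin: centre of the disc's underside.
- hung_weight_2_hook (a point): underside of the crown of hung weight 2's hook, on its axis.
- hung_weight_3: hung weight like the loose one, same 40 mm diameter and same hook (mouth to the rack's back), disc 45 mm high, about 0.5 kg; hangs in one of the four taken notches, which one varies. Origin: centre of the disc's underside.
- hung_weight_3_hook (a point): underside of the crown of hung weight 3's hook, on its axis.
- hung_weight_4: hung weight like the loose one, same 40 mm diameter and same hook (mouth to the rack's back), disc 55 mm high, about 0.6 kg; hangs in one of the four taken notches, which one varies. Origin: centre of the disc's underside.
- hung_weight_4_hook (a point): underside of the crown of hung weight 4's hook, on its axis.
- v_block: bystander: ground steel V-block 40 x 42 x 34 mm on the table; origin: centre of its underside.
- loupe: bystander: black loupe, 33 mm in diameter, 32 mm high; origin: centre of its underside.
- dust_brush: bystander: dust brush with wooden handle, 148 mm long, 20 mm high, lying in front of the rack; origin: centre of its underside.
Not all that is in view belongs to the job. What is shaped like the hung_weight_2 but purple is not meant.

How it is judged:
By the outcome, as a careful person would: the job done as asked, in the order asked, and still so for the second after the job is handed in, with the robot touching nothing.
It also fails if it takes over 70 s, if anything falls off the work surface, if the arm or the gripper's body presses on something with over 40 N, if the wrist force passes 120 N, or if a joint passes its speed limit or range.

## Working session

There is one attempt and no reset: what is moved stays moved. The work goes in short steps, each a Python script; the robot and the scene stay as the last script left them, time stands still between calls to the robot, and variables do not carry over. Pictures are saved under pics/ and viewed, and the job is handed in when it is done.

```bash
ls; mkdir -p pics; python3 - <<'E'
from workcell import *
import cv2
for n in ("side","top","wrist"):
    im=grab_frame(n); cv2.imwrite(f"pics/{n}0.png",im[:,:,::-1])
    print(n,camera_model(n))
print(bot.observe())
E
```

```text
pics
side {'vertical_fov': 56.45790077476977, 'cx': 309.9292120181963, 'cy': 237.3896997975884, 'dist_coeffs': array([0.03775116, 0.        , 0.        , 0.        , 0.        ]), 'rvec': array([ 0.61483418, -2.40166647,  1.48256429]), 'tvec': array([0.44516721, 0.25587047, 0.6888836 ])}
top {'vertical_fov': 44.73119320614193, 'cx': 312.75364400384467, 'cy': 235.67977616160178, 'dist_coeffs': array([-0.15835063,  0.        ,  0.        ,  0.        ,  0.        ]), 'rvec': array([ 2.18161094, -2.2186167 ,  0.08465036]), 'tvec': array([-0.03805221,  0.50476203,  1.25309305])}
wrist {'vertical_fov': 67.00375223476605, 'cx': 322.1664151759738, 'cy': 237.50137690369903, 'dist_coeffs': array([-0.07453294,  0.        ,  0.        ,  0.        ,  0.        ]), 'rvec': array([-2.29822575,  1.73891002,  0.2725574 ]), 'tvec': array([-0.62380661, -0.03896529,  0.37935424])}
{'clock': 0.15, 'joints': array([ 1.22481178,  0.52186639, -0.0362806 ,  1.59985836,  0.02120698,
        1.02110329, -0.11280278]), 'dq': array([-0.00123078, -0.00128157,  0.00412114, -0.00265742, -0.00084944,
        0.00021692, -0.00017326]), 'tau': array([ 3.71694323e-04, -9.27403879e+01,  1.98007062e+00, -3.70063806e+01,
        1.80000690e-02,  6.43622509e-03, -9.74620116e-05]), 'position': array([ 0.17007081, -0.60117531,  0.24787184]), 'tcp_rot': array([ 9.90511426e-01,  1.37429742e-01, -1.00753085e-04, -4.13213397e-04]), 'force': array([ 0.52593392, -0.1391964 ,  0.57703335]), 'ft_torque': array([ 0.01023662,  0.02136516, -0.01873374]), 'width': 0.08509046948608574}
```

View pics/side0.png

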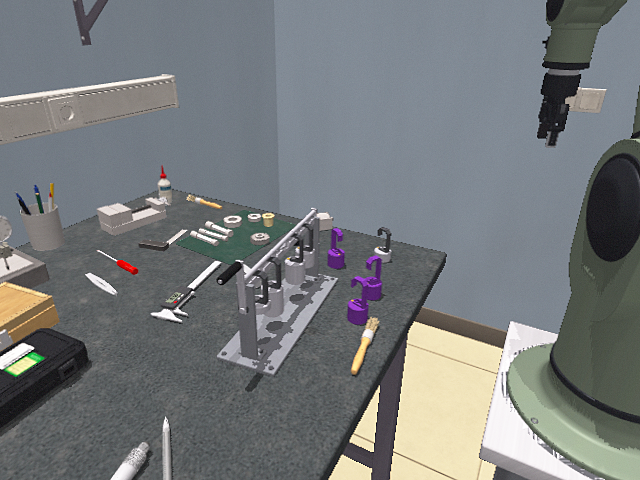

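View pics/top0.png

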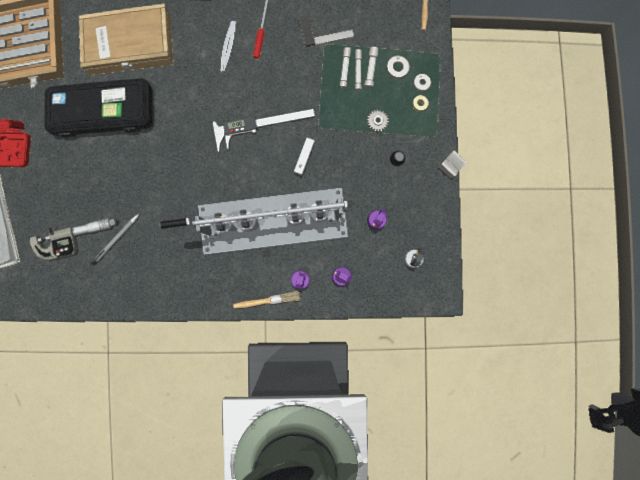

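View pics/wrist0.png

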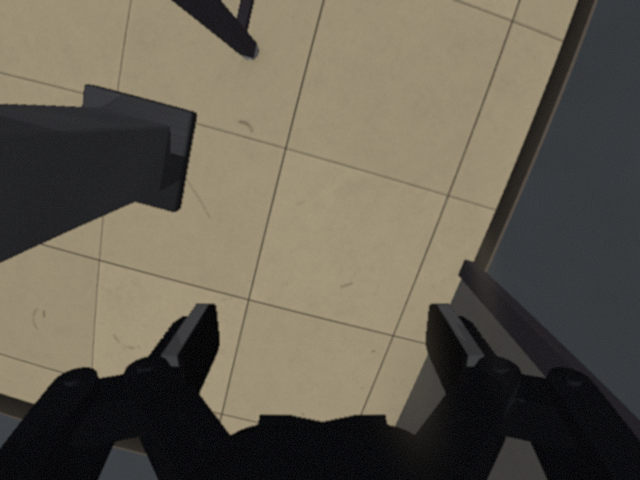

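The side and top views show one steel weight with a dark hook at side (384,247) / top (415,259). The purple look-alikes are at top (377,219), (341,276) and (300,280). The rack's grip is at top (173,223), and the rail runs from about (200,220) to (346,205). I choose the steel weight and check it in crops.

```bash
cat > h.py <<'E'
from workcell import *
import numpy as np, cv2
from scipy.spatial.transform import Rotation as R
def K(m):
    f=240/np.tan(np.radians(m['vertical_fov'])/2)
    return np.array([[f,0,m['cx']],[0,f,m['cy']],[0,0,1]])
def proj(m,P):
    p,_=cv2.projectPoints(np.atleast_2d(np.array(P,float)),m['rvec'],m['tvec'],K(m),m['dist_coeffs'])
    return p[:,0]
def ray(m,uv):
    u=cv2.undistortPoints(np.array([[uv]],float),K(m),m['dist_coeffs'])[0,0]
    Rm=cv2.Rodrigues(m['rvec'])[0]
    d=Rm.T@np.array([u[0],u[1],1]); c=-Rm.T@m['tvec']
    return c,d/np.linalg.norm(d)
def atz(m,uv,z):
    c,d=ray(m,uv); return c+d*(z-c[2])/d[2]
def tri(obs):
    A=np.zeros((3,3));b=np.zeros(3)
    for m,uv in obs:
        c,d=ray(m,uv);P=np.eye(3)-np.outer(d,d);A+=P;b+=P@c
    X=np.linalg.solve(A,b)
    return X,[np.round(proj(m,X)[0]-uv,1) for m,uv in obs]
def crop(im,name,u0,v0,w,h,s):
    c=im[v0:v0+h,u0:u0+w]; cv2.imwrite(f"pics/{name}.png",cv2.resize(c,None,fx=s,fy=s,interpolation=cv2.INTER_CUBIC)[:,:,::-1])
E
python3 - <<'E'
import cv2
from h import crop
t=cv2.imread('pics/top0.png')[:,:,::-1];s=cv2.imread('pics/side0.png')[:,:,::-1]
crop(t,'ct1',370,200,100,90,8); crop(t,'ct2',150,175,210,90,3.8); crop(s,'cs1',210,195,200,150,4) if 0 else crop(s,'cs1',210,200,190,150,4)
E
```

```text
(no output)
```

View pics/ct1.png

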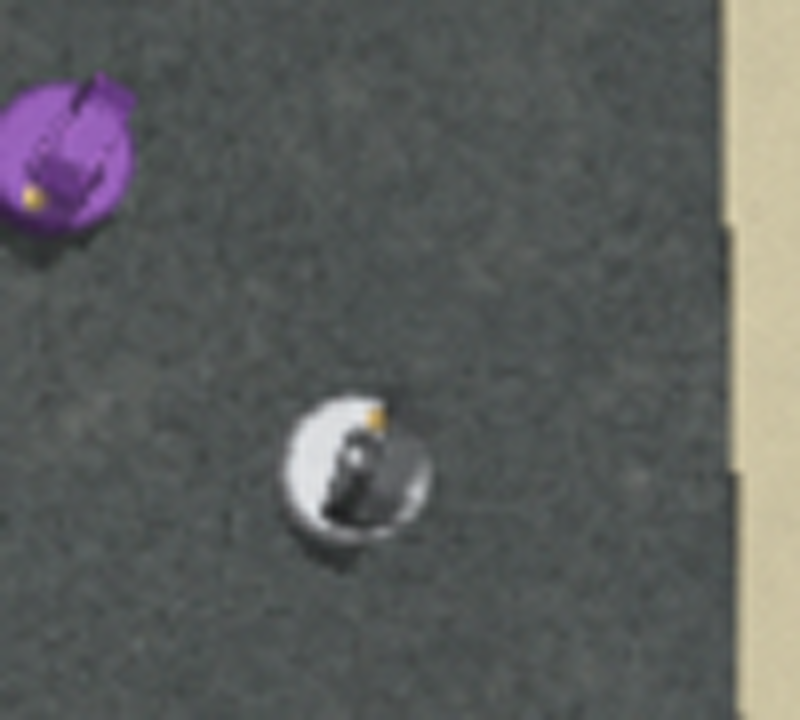

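View pics/ct2.png

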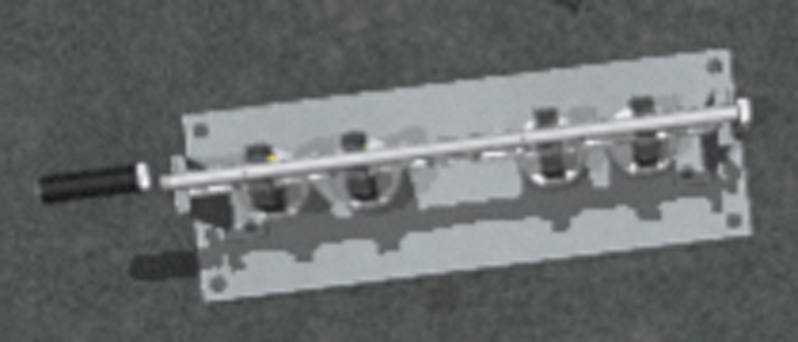

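View pics/cs1.png

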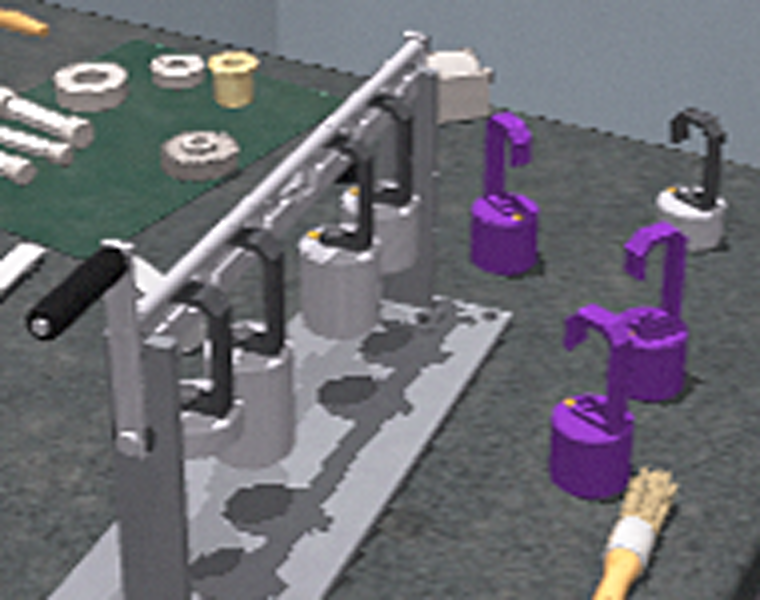

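```bash
python3 - <<'E'
from h import *
mt,ms=camera_model('top'),camera_model('side')
tc=lambda u,v:(150+(u+.5)/3.8-.5,175+(v+.5)/3.8-.5)
C=np.array([atz(mt,tc(*p),.008) for p in [(184,116),(729,50),(750,234),(205,300)]])
print(C); print('len',[np.linalg.norm(C[i]-C[i-1]) for i in range(4)],'ctr',C.mean(0))
ex=(C[0]-C[3]+C[1]-C[2]); print('yaw',np.arctan2(ex[1],ex[0])); ey=(C[0]+C[3]-C[1]-C[2]);print(np.arctan2(-ey[0],ey[1]))
w=lambda u,v:(370+(u+.5)/8-.5,200+(v+.5)/8-.5)
print('disc ctr z25',atz(mt,w(357,470),.025),'dot',atz(mt,w(376,418),.025),'legend',atz(mt,w(345,505),.082),atz(mt,w(360,440),.082))
c=C.mean(0);c[2]=0;th=np.arctan2(ex[1],ex[0])
Rz=R.from_euler('z',th).as_matrix()
for n,P in dict(free=[0,0,.15],grip=[0,.179,.196],gripend=[0,.204,.196],up=[0,.14,.156],c1=[-.055,.16,.008],c2=[-.055,-.16,.008]).items():
    X=c+Rz@P; print(n,X,'top',proj(mt,X)[0],'side',proj(ms,X)[0], 'r',np.hypot(*X[:2]))
E
```

```text
[[ 0.5758709   0.20459907  0.008     ]
 [ 0.6091033  -0.11176656  0.008     ]
 [ 0.50208937 -0.12166073  0.008     ]
 [ 0.46913885  0.19293121  0.008     ]]
len [np.float64(0.10736791885257546), np.float64(0.3181062832510637), np.float64(0.10747034493921467), np.float64(0.316312858946245)] ctr [0.5390506  0.04102575 0.008     ]
yaw 0.10053682339260588
0.1045106679386425
disc ctr z25 [ 0.450687   -0.26565905  0.025     ] dot [ 0.46470024 -0.27124938  0.025     ] legend [ 0.44073276 -0.25127609  0.082     ] [ 0.45748384 -0.25563778  0.082     ]
free [0.5390506  0.04102575 0.15      ] top [268.691148   214.38248359] side [284.11454268 248.0541857 ] r 0.5406095318797122
grip [0.52108481 0.21912187 0.196     ] top [172.72217862 223.2353592 ] side [229.9014004  273.43281168] r 0.5652820351104013
gripend [0.51857563 0.24399564 0.196     ] top [159.68908043 224.80017034] side [220.35560466 281.98388339] r 0.5731095438280946
up [0.52499915 0.18031881 0.156     ] top [196.99464461 222.52943683] side [245.12982862 283.41296109] r 0.5551026733908104
c1 [0.46826952 0.1946976  0.008     ] top [202.78164484 253.98812455] side [273.54467485 373.91037534] r 0.5071326284370562
c2 [ 0.50038714 -0.12368654  0.008     ] top [347.93872896 236.97122264] side [338.87634968 277.95982553] r 0.5154470358042299
```

```bash
cat >> h.py <<'E'
def q(yaw, flip=False):
    """tool down, tool y along world yaw"""
    a=yaw+np.pi/2+(np.pi if flip else 0)
    return np.array([np.cos(a/2),np.sin(a/2),0,0])
E
python3 - <<'E'
from h import *
np.set_printoptions(precision=3,suppress=True)
m=camera_model('wrist'); Rm=cv2.Rodrigues(m['rvec'])[0]; o=bot.observe()
print('cam in tool', R.from_quat(o['tcp_rot']).inv().apply(-Rm.T@m['tvec']-o['position']), 'opt axis tool',R.from_quat(o['tcp_rot']).inv().apply(Rm[2]))
for n,p,y in [('w',[.451,-.262,.068],-.3),('w2',[.451,-.262,.3],-.3),('grip',[.521,.219,.194],.1),('gripopen',[.60,.227,.097],.1),('free',[.539,.041,.143],.1),('front',[.479,.035,.19],.1)]:
    for f in (0,1): print(n,f,bot.ik(p,q(y,f)))
E
```

```text
cam in tool [ 0.078 -0.001 -0.125] opt axis tool [-0.305  0.     0.952]
w 0 [ 0.629  0.646 -0.293  1.989  0.337  0.553 -0.197]
w 1 [ 0.096  0.694  0.442  2.017 -0.552  0.549 -2.514]
w2 0 [ 0.73   0.323 -0.404  1.792  0.144  1.056 -0.027]
w2 1 [-0.399  0.595  1.237  1.843 -0.616  1.16  -2.391]
grip 0 [ 0.261  0.775 -1.184  1.776  0.787  1.156 -1.077]
grip 1 [ 0.297  0.832 -1.276  1.774  0.854  1.217  2.014]
gripopen 0 [-0.002  0.828 -0.716  1.638  0.649  0.927 -0.861]
gripopen 1 [ 0.254  1.107 -1.281  1.625  1.103  1.288  2.008]
free 0 [ 0.254  0.593 -0.606  1.893  0.461  0.798 -0.502]
free 1 [-0.77   0.726  0.875  1.945 -0.756  0.837 -2.518]
front 0 [ 0.359  0.454 -0.716  2.003  0.402  0.827 -0.485]
front 1 [-0.932  0.63   1.063  2.063 -0.728  0.884 -2.491]
```

```bash
python3 - <<'E'
from h import *
np.set_printoptions(precision=4,suppress=True)
import json
bot.move_ptp([.451,-.262,.22],q(-.3)); print(bot.observe()['clock'])
m=camera_model('wrist'); im=grab_frame('wrist'); cv2.imwrite('pics/w1.png',im[:,:,::-1]); np.save('m1.npy',m,allow_pickle=True)
print(proj(m,[[.451,-.262,.025],[.451,-.262,.082]]))
r=finder.silhouettes('loose_weight','wrist'); print([(x['confidence'],x['rect']) for x in r])
E
```

```text
1.775
[[322.6029 211.1668]
 [322.6407 228.9851]]
[(0.55, [303.7, 188.8, 44.2, 51.2])]
```

View pics/w1.png

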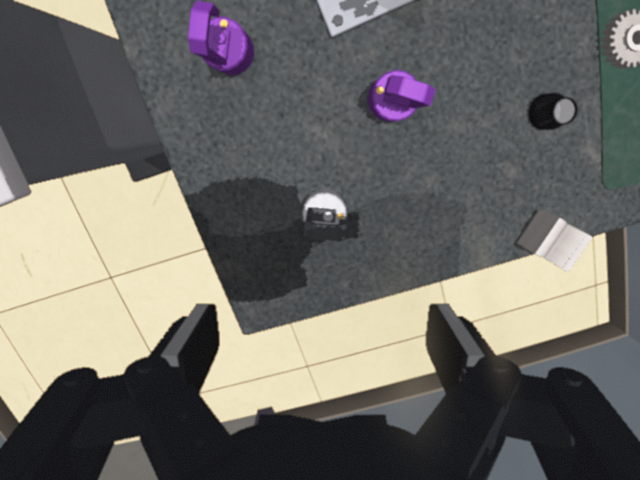

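```bash
python3 - <<'E'
from h import *
im=cv2.imread('pics/w1.png')[:,:,::-1]; crop(im,'w1c',285,170,90,80,8)
E
```

```text
(no output)
```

View pics/w1c.png

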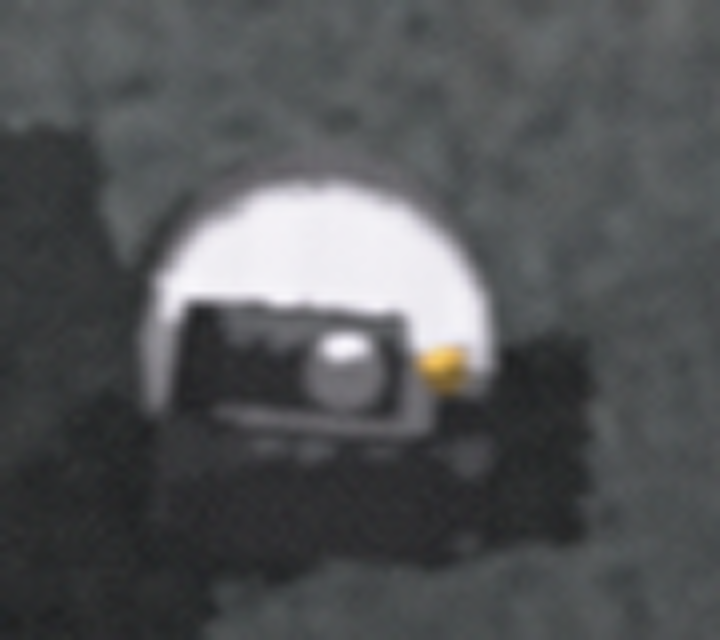

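```bash
python3 - <<'E'
from h import *
im=cv2.imread('pics/w1.png')[:,:,::-1]; g=(np.clip(im/255.*2.5,0,1)**.6*255).astype(np.uint8); crop(g,'w1d',285,170,90,80,8)
E
```

```text
(no output)
```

View pics/w1d.png

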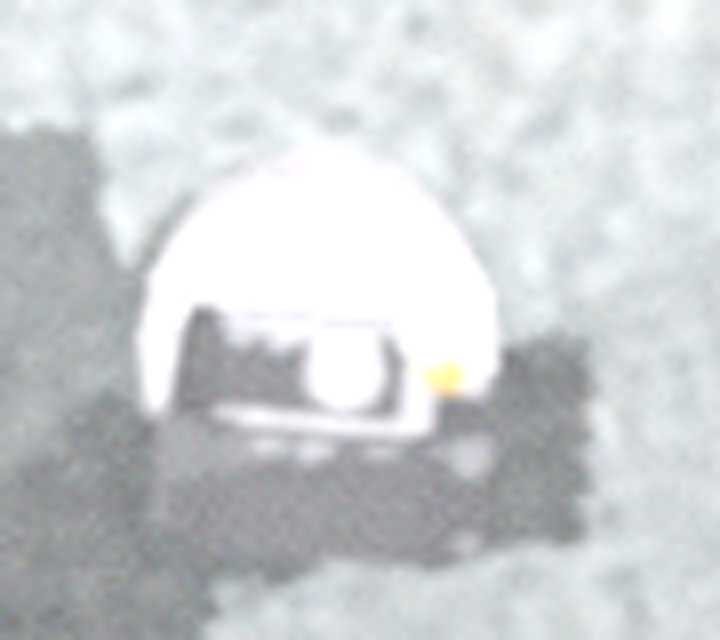

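```bash
python3 - <<'E'
from h import *
np.set_printoptions(precision=4,suppress=True)
bot.move_straight([.427,-.338,.15],feed=.3); print(bot.observe()['clock'])
m=camera_model('wrist'); im=grab_frame('wrist'); cv2.imwrite('pics/w2.png',im[:,:,::-1]); np.save('m2.npy',m,allow_pickle=True)
p=proj(m,[[.451,-.262,.025],[.451,-.262,.082]]); print(p)
u,v=p.mean(0).astype(int); print(u-60,v-50)
g=(np.clip(im/255.*1.5,0,1)**.6*255).astype(np.uint8); crop(g,'w2c',u-60,v-50,120,100,6.5)
E
```

```text
2.375
[[323.8654 119.8492]
 [324.1844 119.0836]]
264 69
```

View pics/w2c.png

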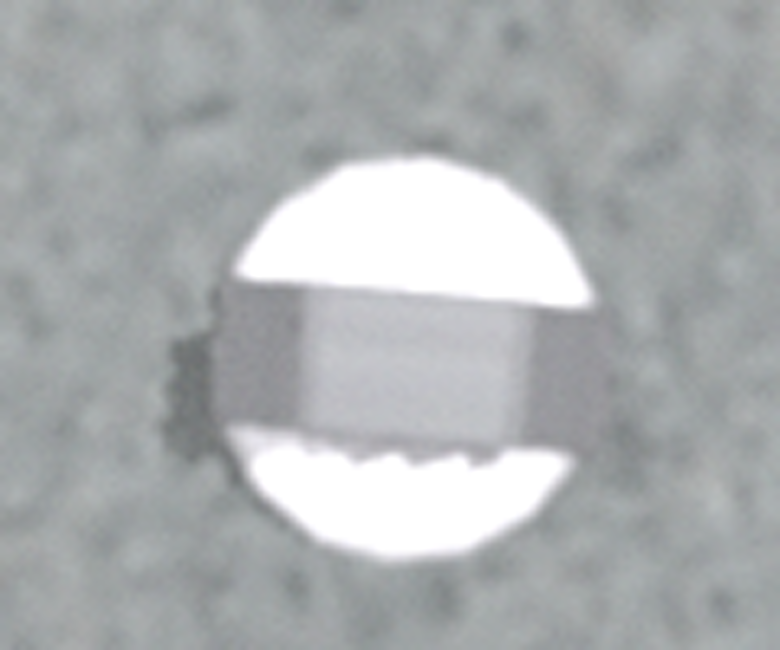

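View pics/w2.png

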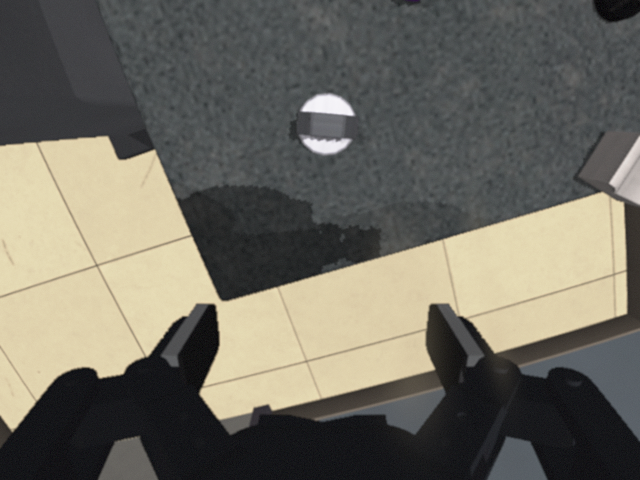

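```bash
python3 - <<'E'
from h import *
np.set_printoptions(precision=4,suppress=True)
m=np.load('m2.npy',allow_pickle=True).item(); m1=np.load('m1.npy',allow_pickle=True).item()
f=lambda u,v:(264+(u+.5)/6.5-.5,69+(v+.5)/6.5-.5)
A=[atz(m,f(*p),z) for p,z in [((235,278),.075),((592,302),.075),((228,425),.075),((575,452),.075),((412,366),.082)]]
print(np.array(A)); 
for i,j in((0,1),(2,3)): d=A[j]-A[i]; print(np.arctan2(d[1],d[0]),np.linalg.norm(d))
print('disc',atz(m,f(412,357),.025))
# tri: crown centre in w2 vs w1 crown approx (300,485), top crop (352,472), 
f1=lambda u,v:(285+(u+.5)/8-.5,170+(v+.5)/8-.5)
for b in [(300,480),(300,490)]: print(tri([(m,f(412,366)),(m1,f1(*b))]))
mt,ms=camera_model('top'),camera_model('side')
X=A[4]; print(X,proj(mt,X),proj(ms,[X,[X[0],X[1],0]]),proj(m1,X))
E
```

```text
[[ 0.44   -0.2544  0.075 ]
 [ 0.4669 -0.2647  0.075 ]
 [ 0.4358 -0.2652  0.075 ]
 [ 0.4623 -0.2757  0.075 ]
 [ 0.4515 -0.2651  0.082 ]]
-0.3662924050397544 0.02887125252497746
-0.3776109807309769 0.02852661355264795
disc [ 0.4523 -0.2648  0.025 ]
(array([ 0.4507, -0.2649,  0.074 ]), [array([-1.8, -0.1]), array([1.3, 0.1])])
(array([ 0.4506, -0.2649,  0.0775]), [array([-1.8, -0.1]), array([1.2, 0.1])])
[ 0.4515 -0.2651  0.082 ] [[419.1603 257.3588]] [[384.5197 228.5963]
 [381.7598 259.006 ]] [[324.5148 232.5952]]
```

```bash
python3 - <<'E'
from h import *
np.set_printoptions(precision=4,suppress=True)
# viewpoint: camera above rack middle-left
bot.move_ptp([.525,.10,.33],q(.102)); effector.gripper_to(.045,grip_force=30);print(bot.observe()['clock'])
m=camera_model('wrist'); im=grab_frame('wrist'); cv2.imwrite('pics/w3.png',im[:,:,::-1]); np.save('m3.npy',m,allow_pickle=True)
c=np.array([.539,.041,0]);Rz=R.from_euler('z',.102).as_matrix()
for n,P in dict(free=[0,0,.15],grip=[0,.179,.196],gripend=[0,.204,.196],gi=[0,.154,.196],upL=[0,.14,.156],c1=[-.055,.16,.008],c2=[.055,.16,.008]).items(): print(n,proj(m,c+Rz@P)[0])
E
```

```text
4.6583
free [330.8107 280.2834]
grip [333.9827  59.6581]
gripend [334.2275  18.6145]
gi [333.7228  99.2134]
upL [332.0896 120.8657]
c1 [281.9467 103.8173]
c2 [375.9723 103.8491]
```

View pics/w3.png

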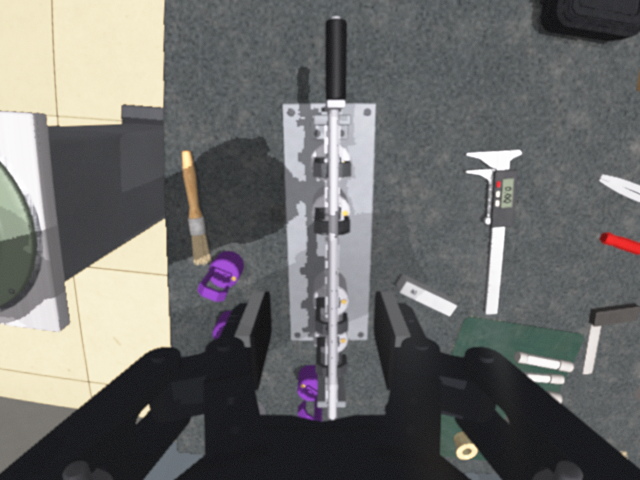

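```bash
python3 - <<'E'
from h import *
im=cv2.imread('pics/w3.png')[:,:,::-1]; g=(np.clip(im/255.,0,1)**.7*255).astype(np.uint8)
crop(g,'w3a',270,5,130,150,4);crop(g,'w3b',275,195,120,160,3.75)
E
```

```text
(no output)
```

View pics/w3a.png

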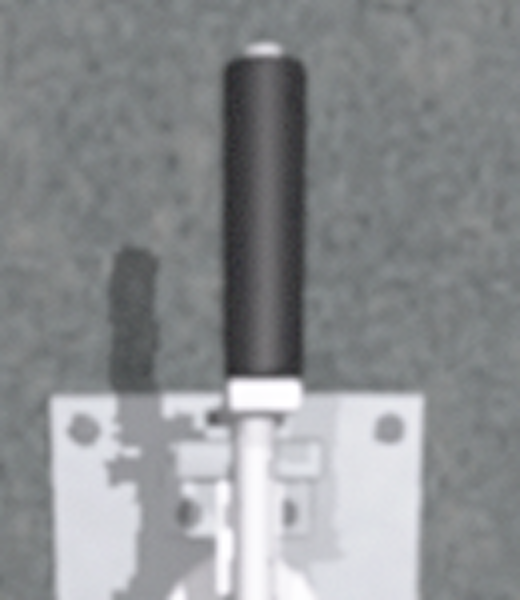

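View pics/w3b.png

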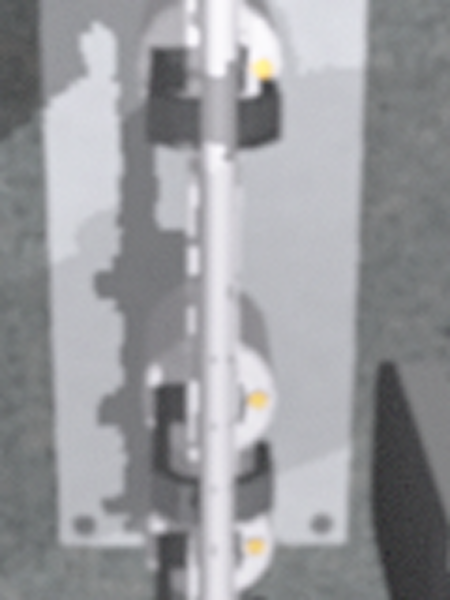

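```bash
cat > fit.py <<'E'
from h import *
from scipy.optimize import least_squares
np.set_printoptions(precision=4,suppress=True)
m=np.load('m3.npy',allow_pickle=True).item();mt=camera_model('top')
ob=[([-.055,.16,.008],(282.5,104)),([.055,.16,.008],(376,104)),([-.055,-.16,.008],(291,340.3)),([.055,-.16,.008],(367.8,339.8)),
([0,.204,.196],(336,19.5)),([0,.154,.196],(336,99)),([0,.14,.156],(332,120)),([0,.05,.155],(331.8,227.5)),([0,-.05,.155],(331.8,325))]
P=np.array([o[0] for o in ob],float);U=np.array([o[1] for o in ob],float)
tc=lambda u,v:(150+(u+.5)/3.8-.5,175+(v+.5)/3.8-.5)
Pt=P[[1,3,2,0]];Ut=np.array([tc(*p) for p in [(184,116),(729,50),(750,234),(205,300)]])
def X(s,P): return np.array([s[0],s[1],0])+R.from_euler('z',s[2]).apply(P)
def r(s,all=True):
    a=(proj(m,X(s,P))-U).ravel()
    return np.r_[a,(proj(mt,X(s,Pt))-Ut).ravel()] if all else a
for al in (True,False):
    s=least_squares(r,[.539,.041,.1],args=(al,),loss='soft_l1').x; print(s); print(r(s,al).reshape(-1,2))
E
python3 fit.py
```

```text
[0.5401 0.0415 0.1041]
[[ 0.0934 -0.4192]
 [ 0.6389 -0.5795]
 [-0.4785  0.4624]
 [-0.625   0.7614]
 [-0.7216 -1.5053]
 [-1.1214 -0.3636]
 [ 1.1125  0.3779]
 [ 0.6819  1.7152]
 [ 0.0052  5.1275]
 [-0.7816 -1.0073]
 [ 0.0559 -1.0217]
 [ 0.777   0.0431]
 [-0.8928  0.2008]]
[0.5402 0.0415 0.1045]
[[ 0.1373 -0.4299]
 [ 0.6849 -0.637 ]
 [-0.3349  0.4558]
 [-0.4795  0.7218]
 [-0.6741 -1.5689]
 [-1.0401 -0.4228]
 [ 1.1905  0.3278]
 [ 0.8039  1.6725]
 [ 0.1668  5.0923]]
```

```bash
cat >> h.py <<'E'
RK=np.array([.5402,.0415,.1043])
def rk(P): return np.array([RK[0],RK[1],0])+R.from_euler('z',RK[2]).apply(P)
def gp(a,dz=0): return rk([.082*np.sin(a),.179,.114+.082*np.cos(a)-.002+dz])
E
python3 - <<'E'
from h import *
np.set_printoptions(precision=3,suppress=True)
Q=q(RK[2])
bot.move_ptp(gp(0,.06),Q)
bot.move_straight(gp(0),feed=.1)
effector.gripper_to(0,grip_force=30); o=bot.observe(); print(o['clock'],o['width'],o['force'],o['position']-gp(0))
for a in np.linspace(0,1.72,9)[1:]:
    bot.move_straight(gp(a),feed=.1)
    o=bot.observe(); print(round(a,2),o['width'],o['force'])
t=bot.move_straight(gp(1.80),feed=.02,threshold=10)
o=bot.observe(); print(t,o['clock'],o['width'],o['force'],o['position']-gp(1.75))
im=grab_frame('side'); cv2.imwrite('pics/s1.png',im[:,:,::-1]); im=grab_frame('top'); crop(im,'t1',140,165,220,100,3.6)
E
```

```text
6.4667 0.012968027008927402 [-0.668  0.021  6.079] [0.    0.    0.001]
0.22 0.012658326973047198 [2.064 0.149 6.764]
0.43 0.012977575521364316 [ 2.681 -0.035  4.221]
0.64 0.012299591655023916 [ 1.105 -0.192 -0.225]
0.86 0.013037043168433234 [ 2.49   1.249 -1.165]
1.08 0.013098891701914729 [ 0.08   0.797 -0.425]
1.29 0.012754267111258374 [-0.323  0.952 -0.594]
1.5 0.012847597589338988 [-6.56  -0.54  -0.771]
1.72 0.012798046152886213 [-10.127  -0.79    0.069]
True 9.275 0.012931356030822431 [-2.837 -1.921 10.192] [-0.001 -0.     0.002]
```

View pics/s1.png

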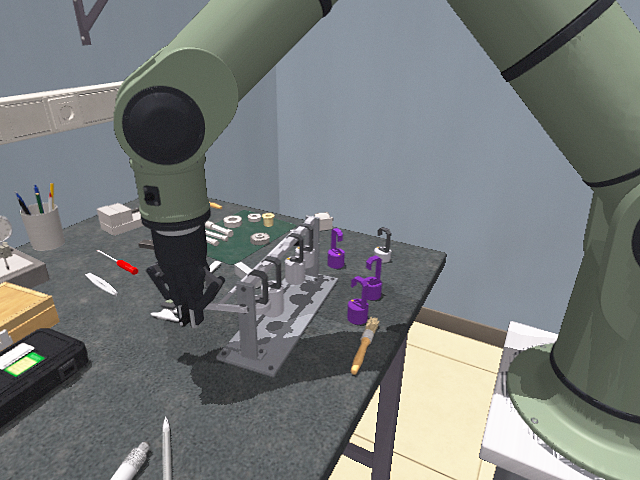

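View pics/t1.png

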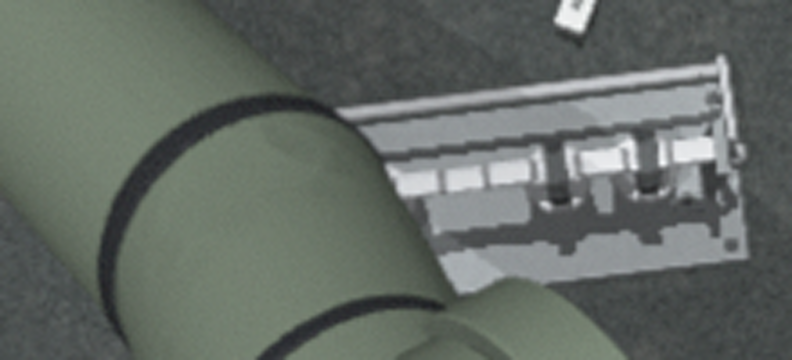

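```bash
python3 - <<'E'
from h import *
np.set_printoptions(precision=4,suppress=True)
t=bot.move_straight(gp(1.80),feed=.02,threshold=12)
o=bot.observe(); print(t,o['clock'],o['width'],o['force'],R.from_euler('z',-RK[2]).apply(o['position']-gp(1.75)))
effector.gripper_to(.04); 
p=bot.observe()['position'].copy(); p[2]=.22; bot.move_straight(p,feed=.2)
# view: camera above rod
bot.move_ptp(rk([.0,.02,.33]),q(RK[2])); effector.gripper_to(.06)
m=camera_model('wrist'); im=grab_frame('wrist'); cv2.imwrite('pics/w4.png',im[:,:,::-1]); np.save('m4.npy',m,allow_pickle=True)
im=grab_frame('side'); crop(im,'s2',190,190,200,150,4)
for a in (1.6,1.7,1.75): 
  r=lambda y,d=.05:rk([d*np.sin(a),y,.114+d*np.cos(a)])
  print(a,'wrist',proj(m,[r(-.1),r(.1),r(.179,.082)]).round(1).tolist(),'side',proj(camera_model('side'),[r(.179,.082),r(-.15),r(.204,.082)]).round(1).tolist())
print(proj(m,rk([0,0,.15])),bot.observe()['clock'])
E
```

```text
True 9.5833 0.013134293580870494 [-3.913  -2.0415 12.3326] [-0.001   0.      0.0015]
1.6 wrist [[368.8, 317.7], [377.4, 122.1], [417.5, 28.4]] side [[188.8, 308.4], [292.8, 229.1], [178.9, 317.3]]
1.7 wrist [[367.9, 315.4], [376.2, 122.1], [414.5, 30.6]] side [[189.7, 312.7], [292.9, 231.2], [179.9, 321.7]]
1.75 wrist [[367.3, 314.2], [375.4, 122.1], [412.7, 31.7]] side [[190.3, 314.9], [293.1, 232.3], [180.5, 323.9]]
[[322.1634 239.7754]] 12.0083
```

View pics/w4.png

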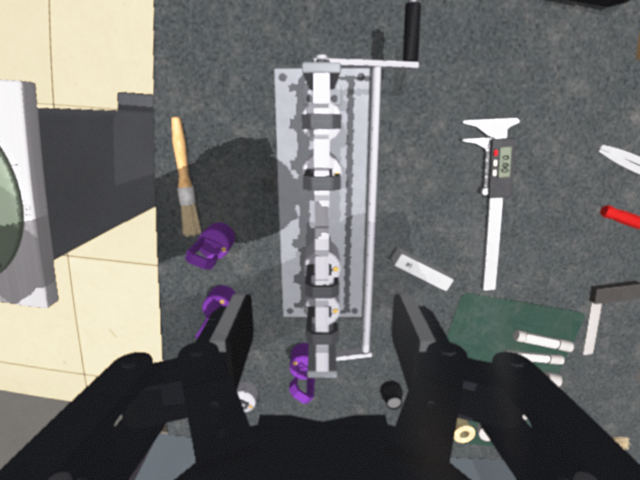

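View pics/s2.png

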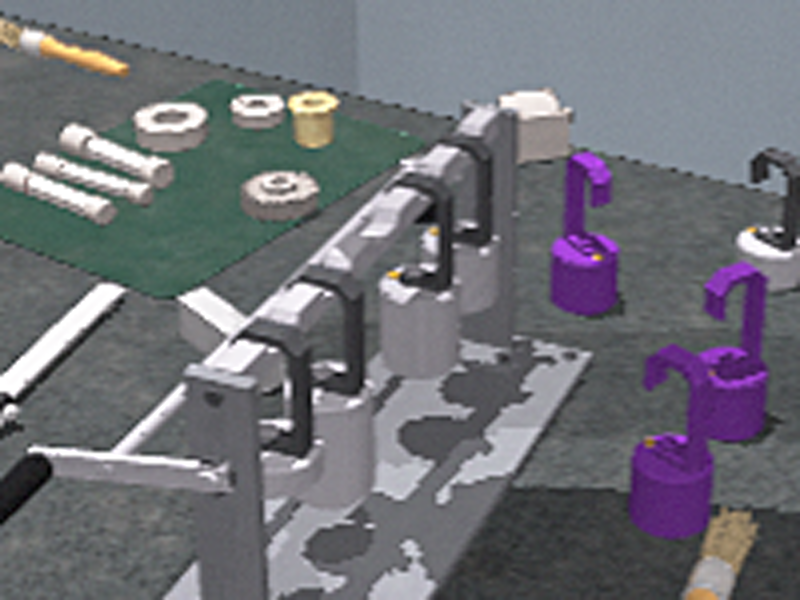

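```bash
python3 - <<'E'
from h import *
np.set_printoptions(precision=1,suppress=True)
im=cv2.imread('pics/w4.png')[:,:,::-1].copy(); m=np.load('m4.npy',allow_pickle=True).item()
c=np.ascontiguousarray(cv2.resize(im[150:300,270:380],None,fx=4,fy=4,interpolation=cv2.INTER_CUBIC))
for y in(-.05,0,.05):
  for dy in (-.01,.01):
    for x in(-.006,.006):
      z=.15
      u=(proj(m,rk([x,y+dy,z]))[0]-[270,150]+.5)*4-.5; cv2.circle(c,tuple(u.round().astype(int).tolist()),2,(255,0,0),-1)
  for x in(-.016,.016):
    for dy in(-.006,.006):
      u=(proj(m,rk([x,y+dy,.150]))[0]-[270,150]+.5)*4-.5; cv2.circle(c,tuple(u.round().astype(int).tolist()),2,(0,255,0),-1)
cv2.imwrite('pics/w4c.png',c[:,:,::-1])
E
```

```text
(no output)
```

View pics/w4c.png

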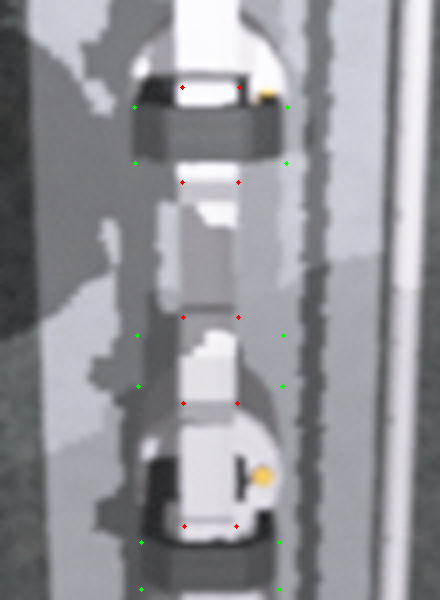

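```bash
python3 - <<'E'
from h import *
np.set_printoptions(precision=4,suppress=True)
Q=q(-.37); w=np.array([.4518,-.265])
bot.move_ptp([*w,.17],Q)
bot.move_straight([*w,.069],feed=.12)
print(bot.observe()['force'])
effector.gripper_to(0.0,grip_force=50); o=bot.observe(); print(o['clock'],o['width'],o['force'],o['position'])
bot.move_straight([*w,.09],feed=.08); print(bot.observe()['force'])
bot.move_straight([*w,.25],feed=.25); o=bot.observe(); print(o['force'],o['ft_torque'],o['width'],o['clock'])
for n in('side','wrist'): cv2.imwrite(f'pics/{n}5.png',grab_frame(n)[:,:,::-1])
E
```

```text
[-0.7994 -0.1691  0.4921]
14.7583 0.03069538581150861 [-2.7808  1.0032 10.6711] [ 0.452  -0.2652  0.0697]
[ 0.4788  0.023  -3.8778]
[ 0.3269  0.6668 -3.1493] [ 0.0215 -0.0089  0.0237] 0.030693111472913603 15.9667
```

View pics/side5.png

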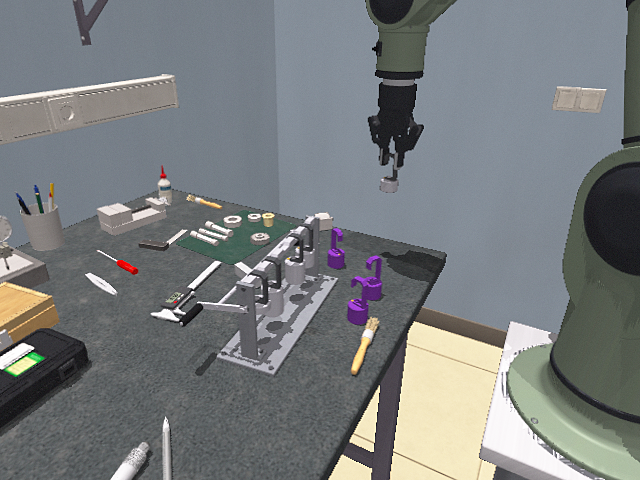

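View pics/wrist5.png

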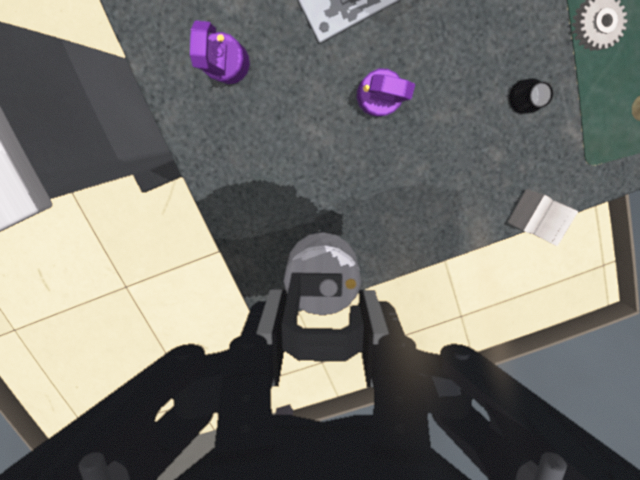

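```bash
python3 - <<'E'
from h import *
np.set_printoptions(precision=1,suppress=True)
m=camera_model('wrist'); o=bot.observe(); p=o['position']
t=np.linspace(0,2*np.pi,60)
im=cv2.imread('pics/wrist5.png')
for z in (-.0695,-.0445):
    c=np.c_[p[0]+.02*np.cos(t),p[1]+.02*np.sin(t),np.full(60,p[2]+z)]
    cv2.polylines(im,[(proj(m,c)*16).round().astype(np.int32)],True,(0,255,0),1,shift=4)
cy,sy=np.cos(-.37),np.sin(-.37)
for z in(.0125,):
    c=[[p[0]+x*cy-y*sy,p[1]+x*sy+y*cy,p[2]+z] for x,y in((-.016,-.006),(.016,-.006),(.016,.006),(-.016,.006))]
    cv2.polylines(im,[(proj(m,c)*16).round().astype(np.int32)],True,(0,0,255),1,shift=4)
crop(im[:,:,::-1],'w5c',260,210,130,170,4.5) if 0 else crop(im[:,:,::-1],'w5c',260,215,130,150,4)
E
```

View pics/w5c.png

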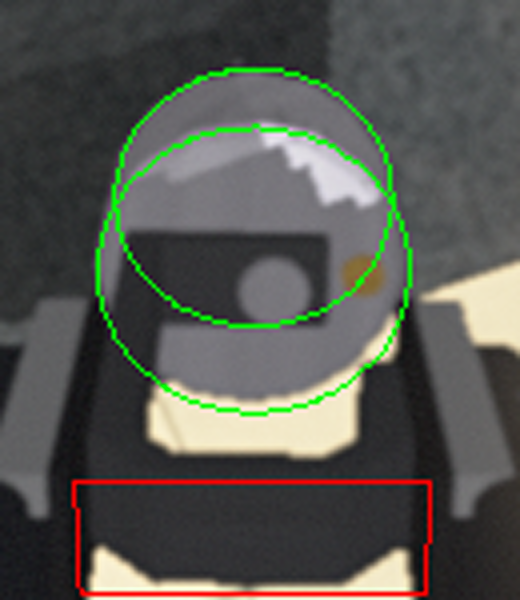

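```bash
python3 - <<'E'
from h import *
np.set_printoptions(precision=4,suppress=True)
Q=q(RK[2]); y=-.0007
bot.move_ptp(rk([-.075,y,.26]),Q)
bot.move_straight(rk([-.07,y,.1805]),feed=.15); bot.pause(.2)
o=bot.observe(); print(o['clock'],o['force'],o['position']-rk([-.07,y,.1805]))
for n in('side','wrist'): cv2.imwrite(f'pics/{n}6.png',grab_frame(n)[:,:,::-1])
crop(cv2.imread('pics/side6.png')[:,:,::-1],'s6',220,190,190,140,4.2)
E
```

```text
18.0917 [ 0.6428  0.0859 -2.3673] [ 0.0004 -0.0001  0.0008]
```

View pics/s6.png

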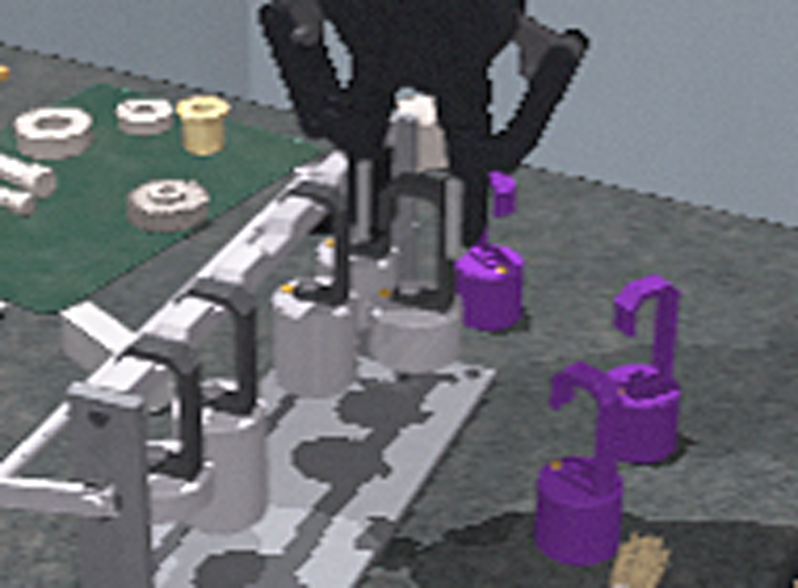

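View pics/wrist6.png

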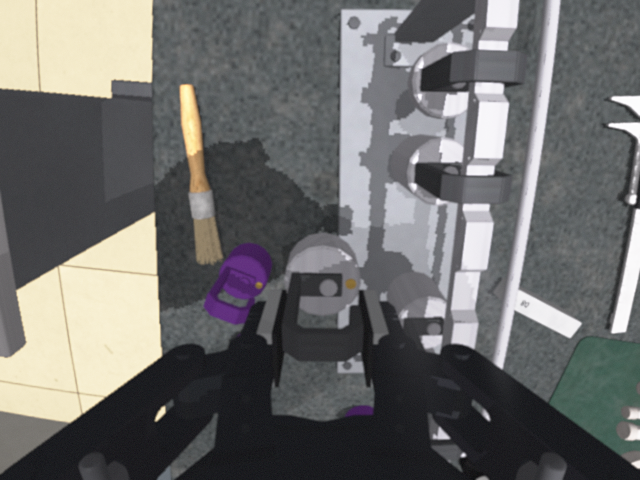

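```bash
python3 - <<'E'
from h import *
np.set_printoptions(precision=4,suppress=True)
y=-.0007
bot.move_straight(rk([-.07,y,.178]),feed=.05)
t=bot.move_straight(rk([0,y,.178]),feed=.06,threshold=6); bot.pause(.1)
o=bot.observe(); print(t,o['clock'],o['force'],o['position']-rk([0,y,.178]))
for n in('side','wrist'): cv2.imwrite(f'pics/{n}7.png',grab_frame(n)[:,:,::-1])
crop(cv2.imread('pics/side7.png')[:,:,::-1],'s7',240,190,120,110,6)
E
```

```text
False 19.8583 [-0.1471 -0.2021 -1.9801] [-0.0002 -0.0001  0.0001]
```

View pics/s7.png

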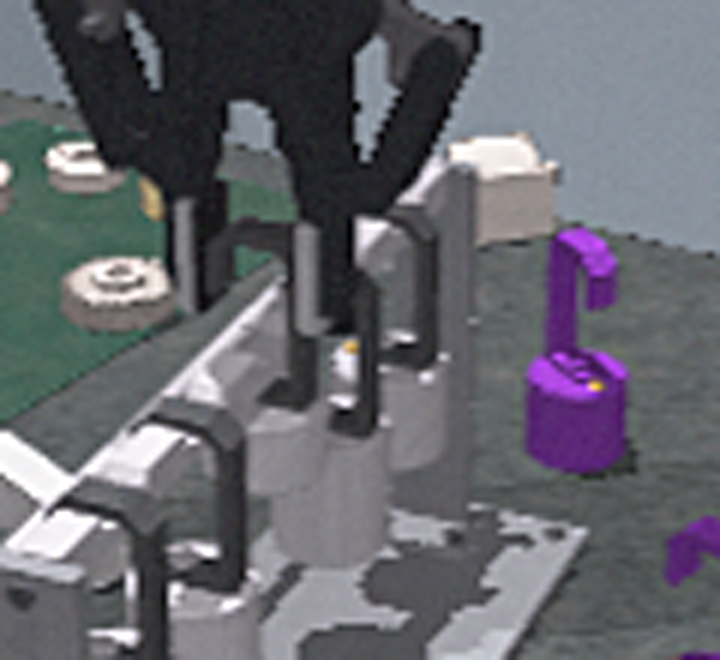

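View pics/wrist7.png

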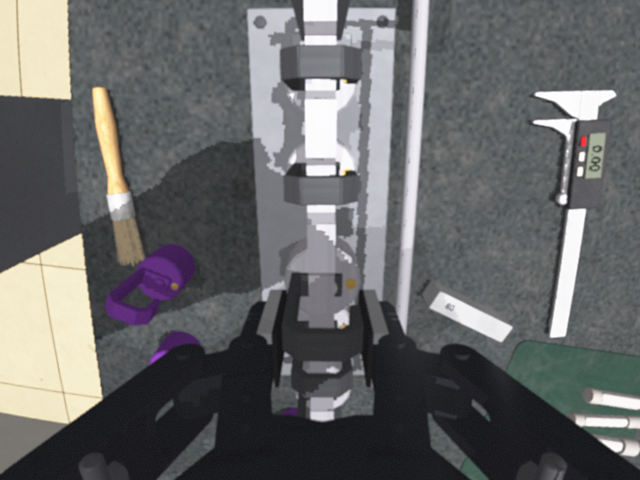

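```bash
python3 - <<'E'
from h import *
np.set_printoptions(precision=4,suppress=True)
y=-.0007
t=bot.move_straight(rk([0,y,.147]),feed=.05,threshold=6); o=bot.observe(); print(t,o['clock'],o['force'],o['position'][2])
if not t:
    t=bot.move_straight(rk([0,y,.138]),feed=.015,threshold=4); o=bot.observe(); print(t,o['clock'],o['force'],R.from_euler('z',-RK[2]).apply(o['position']-rk([0,y,.1425])))
for n in('side','wrist'): cv2.imwrite(f'pics/{n}8.png',grab_frame(n)[:,:,::-1])
crop(cv2.imread('pics/side8.png')[:,:,::-1],'s8',240,190,120,110,6)
E
```

```text
False 20.725 [ 0.0091  0.5098 -2.4168] 0.1470986693161092
True 21.125 [-0.4044 -0.9567  7.3978] [ 0.0002 -0.0001  0.0002]
```

View pics/s8.png

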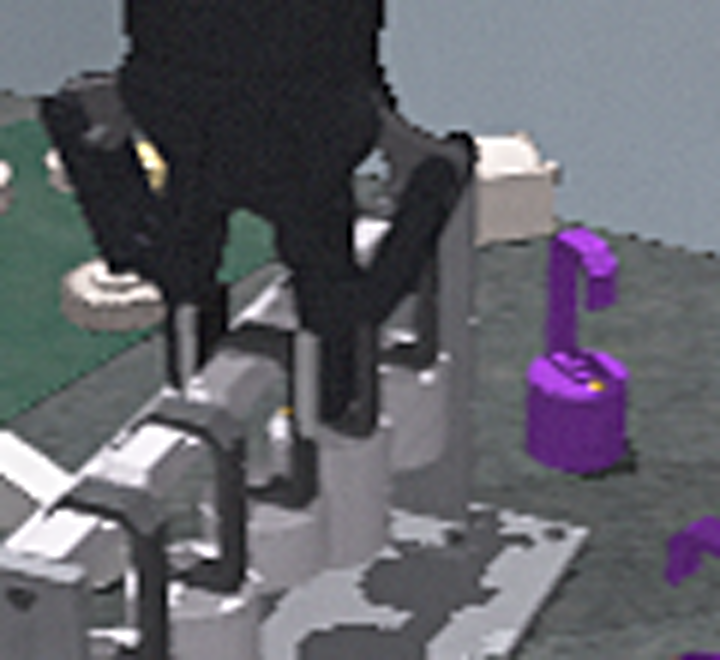

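View pics/wrist8.png

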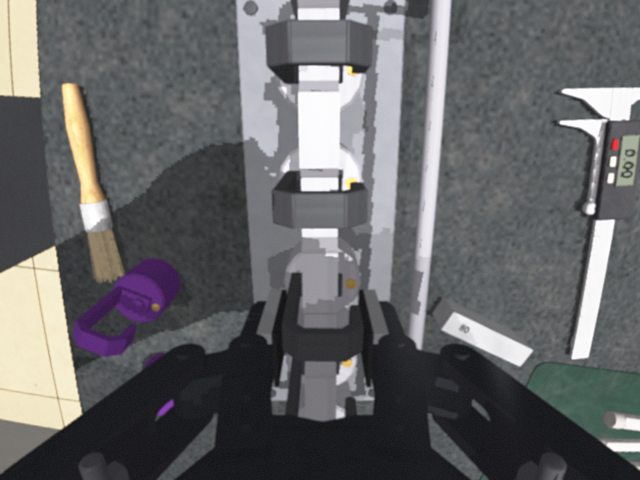

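```bash
python3 - <<'E'
from h import *
np.set_printoptions(precision=4,suppress=True)
effector.gripper_to(.05); o=bot.observe(); print(o['force'],o['width'])
p=o['position'].copy(); 
bot.move_straight(p+[0,0,.05],feed=.1); bot.move_straight(p+[0,0,.15],feed=.25)
bot.move_ptp(rk([.0,-.02,.33]),q(RK[2]))
m=camera_model('wrist'); im=grab_frame('wrist'); cv2.imwrite('pics/w9.png',im[:,:,::-1]); np.save('m9.npy',m,allow_pickle=True)
crop(im,'w9c',250,60,160,300,2)
im=grab_frame('side'); crop(im,'s9',220,190,140,130,5.5)
print(bot.observe()['clock'])
E
```

```text
[0.6792 0.1217 0.077 ] 0.05030528394946721
23.1417
```

View pics/s9.png

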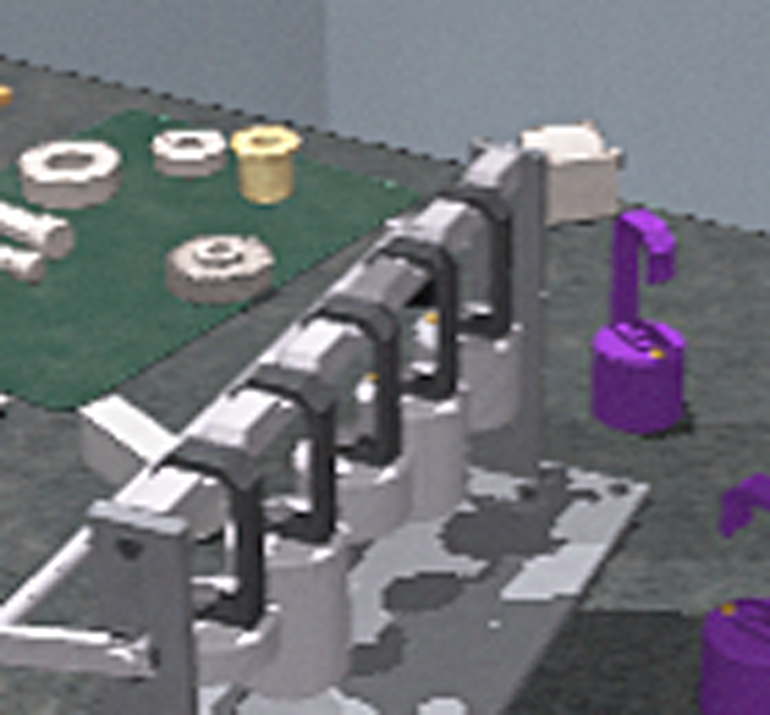

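View pics/w9.png

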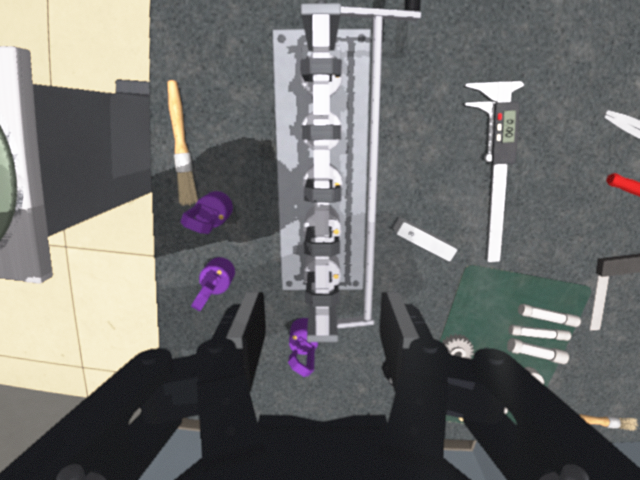

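```bash
python3 - <<'E'
from h import *
np.set_printoptions(precision=4,suppress=True)
Q=q(RK[2]); rr=R.from_euler('z',-RK[2])
effector.gripper_to(.04)
bot.move_ptp(gp(1.74,.11),Q); bot.move_straight(gp(1.74),feed=.12)
effector.gripper_to(0,grip_force=30); o=bot.observe(); print(o['clock'],o['width'],o['force'])
for a in np.linspace(1.74,0.02,9)[1:]:
    bot.move_straight(gp(a),feed=.1)
    o=bot.observe(); print(round(a,2),o['width'],o['force'])
t=bot.move_straight(gp(-.06),feed=.02,threshold=10)
o=bot.observe(); print(t,o['clock'],o['force'],rr.apply(o['position']-gp(0)))
E
```

```text
25.7917 0.012967802332101468 [-11.6263  -2.3192  11.4319]
1.52 0.012598648844434849 [-7.3597 -0.4004 -0.8972]
1.31 0.012547987079789175 [-4.2707  0.5977 -3.6389]
1.1 0.012546328126716775 [3.5535 1.9817 0.3714]
0.88 0.012714099876387082 [10.9199  2.6628  7.1758]
0.66 0.012730962591569242 [17.0017  1.9332 16.1756]
0.45 0.012880000451606512 [15.8519 -0.3112 23.8547]
0.24 0.012945695183558219 [ 6.7759 -2.2257 29.8432]
0.02 0.012621044149619294 [-0.3093 -3.4372 30.8557]
True 28.725 [ 2.1682 -0.8263  8.0275] [-0.0011  0.      0.0023]
```

```bash
python3 - <<'E'
from h import *
np.set_printoptions(precision=4,suppress=True)
rr=R.from_euler('z',-RK[2])
p=bot.observe()['position'].copy(); ax=R.from_euler('z',RK[2]).apply([1,0,0])
t=bot.move_straight(p-ax*.008,feed=.015,threshold=12)
o=bot.observe(); print(t,o['clock'],o['force'],rr.apply(o['position']-gp(0)))
m=camera_model('side')
im=grab_frame('side'); crop(im,'s10',210,190,140,120,5.5)
E
```

```text
True 28.9833 [3.4314 0.9363 1.7227] [-0.0012 -0.      0.0024]
```

View pics/s10.png

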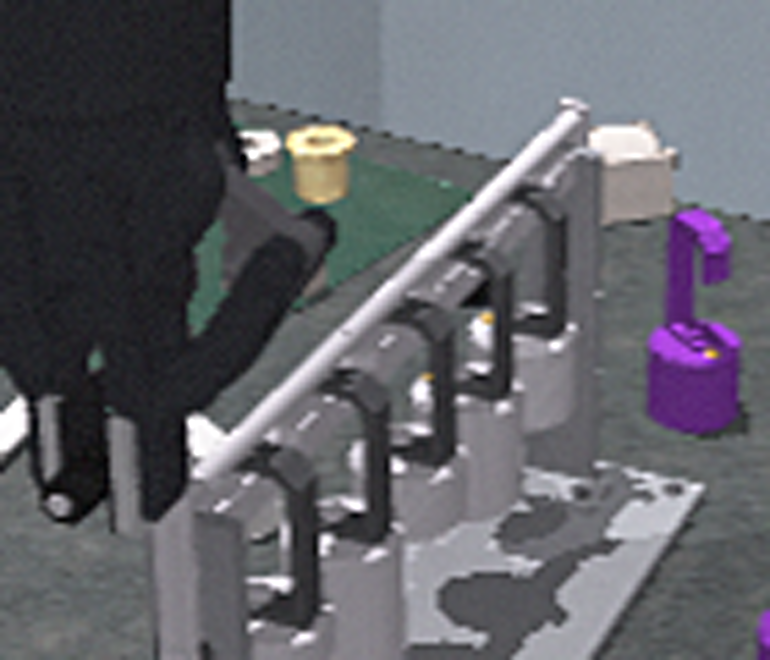

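```bash
python3 - <<'E'
from h import *
np.set_printoptions(precision=4,suppress=True)
rr=R.from_euler('z',-RK[2]); bot.pause(.2)
o=bot.observe(); print(o['force'])
p=o['position'].copy(); ax=R.from_euler('z',RK[2]).apply([1,0,0])
for k in range(1,5):
    bot.move_straight(p-ax*.0008*k,feed=.02,threshold=18); bot.pause(.1)
    o=bot.observe(); print(o['clock'],o['force'],rr.apply(o['position']-gp(0)))
    if rr.apply(o['force'])[0]>12: break
E
```

```text
[5.5323 1.0157 1.5229]
29.5833 [7.5934 0.9012 0.4695] [-0.0013 -0.      0.0024]
29.9333 [12.8975  3.3185 -4.9222] [-0.0014 -0.      0.0025]
```

```bash
python3 - <<'E'
from h import *
np.set_printoptions(precision=4,suppress=True)
effector.gripper_to(.045)
p=bot.observe()['position'].copy(); bot.move_straight(p+[0,0,.07],feed=.12); bot.move_straight(p+[0,0,.14],feed=.25)
bot.move_ptp([.525,.10,.33],q(.102)); 
im=grab_frame('wrist'); cv2.imwrite('pics/w11.png',im[:,:,::-1]); m=camera_model('wrist')
print(proj(m,[rk([0,.179,.196]),rk([0,.1,.164]),rk([0,-.1,.164])]))
im=grab_frame('side'); cv2.imwrite('pics/side11.png',im[:,:,::-1]); crop(im,'s11',210,190,140,120,5.5)
print(bot.observe()['clock'])
E
```

```text
[[336.0405  59.5086]
 [333.9382 172.9665]
 [332.3155 380.1852]]
32.1583
```

View pics/s11.png

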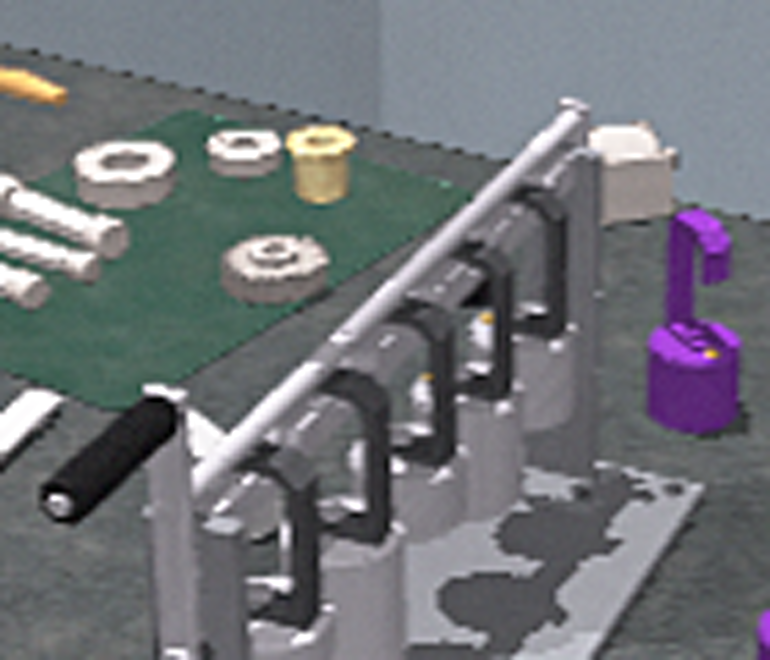

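View pics/w11.png

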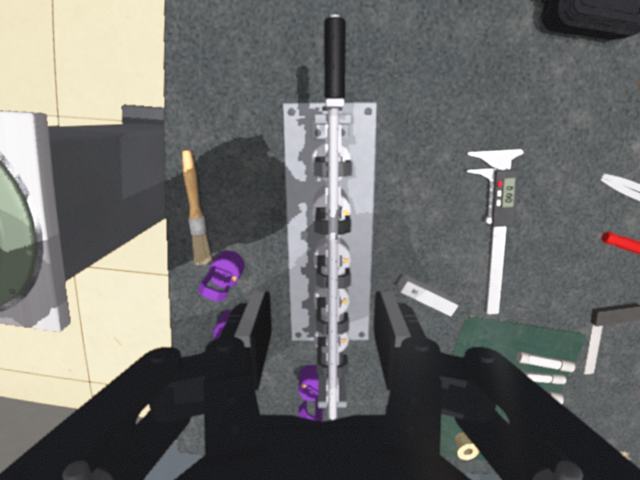

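```bash
python3 - <<'E'
from workcell import *
print(finish_job())
E
```

```text
the job is handed in; nothing more can be done
None
```

The steel weight is hooked in the middle notch and the keeper bail is shut over the hooks again. I handed the job in at about 32 s of robot time, with the gripper clear of everything.

- **Bail open:** I swung it back until it met its stop. The push force rose to about 12 N with almost no further movement.
- **Weight:** I lowered it between its neighbours at 0.015 m/s at the end. It touched down at the height expected for sitting on the notch floor, within 0.2 mm. After release, the side and wrist pictures showed it level and in line with the other four hooks, none of which had moved visibly.
- **Bail shut:** I closed it until it met its stop, at about 13 N with almost no movement. The last pictures show the rod straight above the rail over all five hooks.
- **Other objects:** the brush and the purple look-alikes looked unmoved. I did not compare every object's position before and after.

Two small disagreements came up:
- **Bail grip position:** the grip now appears about 1 mm nearer the front than at the start, so the bail may originally have been slightly short of its stop.
- **Force while shutting:** the force reached about 31 N near the end of the swing, because my arc was 1–2 mm off the bail's true one. I moved the arm slightly to relieve it before the final push.

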